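# Find the overweight tin on the inspection table

## Task

One of the three identical tins on the blue mat is heavier than the others: lift them to compare their weights by feel, and stand the two lighter ones upright back on the mat. Finish still holding the heaviest tin upright and still in the gripper, at least 10 cm above the table over the middle of the tray that is empty; do not put it down or let go. Knock nothing over and leave the sample box and the other things where they are.

Things in the scene. Friction and masses are not known exactly. Their poses are not given: they have to be found in the camera images.
- tin_a: one of three outwardly identical closed round tins (green body, white band, brass-coloured lid that does not come off), 60 mm diameter, 100 mm high, straight-sided. Origin: centre of its underside, z up its axis. Contents are fixed inside; weight between 0.15 and 0.7 kg, different every time; the heaviest is at least 150 g heavier than either of the others
- tin_b: one of three outwardly identical closed round tins (green body, white band, brass-coloured lid that does not come off), 60 mm diameter, 100 mm high, straight-sided. Origin: centre of its underside, z up its axis. Contents are fixed inside; weight between 0.15 and 0.7 kg, different every time; the heaviest is at least 150 g heavier than either of the others
- tin_c: one of three outwardly identical closed round tins (green body, white band, brass-coloured lid that does not come off), 60 mm diameter, 100 mm high, straight-sided. Origin: centre of its underside, z up its axis. Contents are fixed inside; weight between 0.15 and 0.7 kg, different every time; the heaviest is at least 150 g heavier than either of the others
- mat: blue inspection mat fixed to the table, 160 x 360 mm (its x, y), 4 mm thick; the three tins stand on it in a row along its y axis, about 110 mm apart, with the loupe beside them. Origin: centre of its underside, at table height
- tray_1: one of two identical grey open trays, fixed to the table: 160 x 130 mm outside (its x, y), 28 mm high, walls and floor 5 mm. Origin: centre of its underside, at table height. One of the two has the sample box in it, the other is empty; which side of the table the empty one is on changes
- tray_2: one of two identical grey open trays, fixed to the table: 160 x 130 mm outside (its x, y), 28 mm high, walls and floor 5 mm. Origin: centre of its underside, at table height. One of the two has the sample box in it, the other is empty; which side of the table the empty one is on changes
- sample_box: cardboard sample box with a yellow strap, 80 x 60 x 45 mm, lying in the middle of one of the trays; not to be moved. Origin: centre of its underside
- loupe: black loupe, 36 mm diameter, 22 mm high, lying on the mat; a bystander, to be left alone. Origin: centre of its underside
- tape_roll: amber roll of packing tape lying flat, 90 mm diameter, 48 mm high; a bystander, to be left alone. Origin: centre of its underside
- stamp: wooden hand stamp, 42 mm diameter, 72 mm high, standing; a bystander, to be left alone. Origin: centre of its underside
- ink_pad: black ink pad with red top, 70 x 100 x 14 mm; a bystander, to be left alone. Origin: centre of its underside
- parcel: small cardboard parcel, 90 x 120 x 60 mm; a bystander, to be left alone. Origin: centre of its underside

How it is judged:
On the way:
1. at least one of the two lighter tins has been lifted clear of the mat for comparison, while the heaviest stands on the mat (((height (world z) of tin_a above 0.02 m and contact force between tin_a and mat below 0.1 N and contact force between any of tin_b, tin_c and mat above 3.9 N) or (height (world z) of tin_b above 0.02 m and contact force between tin_b and mat below 0.1 N and contact force between any of tin_a, tin_c and mat above 3.9 N) or (height (world z) of tin_c above 0.02 m and contact force between tin_c and mat below 0.1 N and contact force between any of tin_a, tin_b and mat above 3.9 N))), for 0.2 s.
At the end, for the whole second after the job is handed in: The heaviest tin is in the fingers, upright (0.25 rad), still, its underside over 90 mm above the table, its axis within 50 mm of the empty tray's middle seen from above, touching nothing else; the other two stand upright and released, axes within the mat's outline (((height (world z) of tin_a above 0.09 m and angle between tin_a's own z axis and vertical below 0.25 rad and linear speed of tin_a below 0.03 m/s and contact force between tin_a and the fingers above 2 N and (horizontal distance between tin_a and tray_1 below 0.05 m or horizontal distance between tin_a and tray_2 below 0.05 m) and horizontal distance between tin_a and sample_box above 0.2 m and (angle between tin_b's own z axis and vertical below 0.1 rad and height (world z) of tin_b below 0.012 m and linear speed of tin_b below 0.02 m/s and contact force between tin_b and the fingers below 0.2 N and contact force between tin_b and mat between 0.5 and 3.9 N and x of tin_b in the frame of mat between -0.08 and 0.08 m and y of tin_b in the frame of mat between -0.18 and 0.18 m) and (angle between tin_c's own z axis and vertical below 0.1 rad and height (world z) of tin_c below 0.012 m and linear speed of tin_c below 0.02 m/s and contact force between tin_c and the fingers below 0.2 N and contact force between tin_c and mat between 0.5 and 3.9 N and x of tin_c in the frame of mat between -0.08 and 0.08 m and y of tin_c in the frame of mat between -0.18 and 0.18 m)) or (height (world z) of tin_b above 0.09 m and angle between tin_b's own z axis and vertical below 0.25 rad and linear speed of tin_b below 0.03 m/s and contact force between tin_b and the fingers above 2 N and (horizontal distance between tin_b and tray_1 below 0.05 m or horizontal distance between tin_b and tray_2 below 0.05 m) and horizontal distance between tin_b and sample_box above 0.2 m and (angle between tin_a's own z axis and vertical below 0.1 rad and height (world z) of tin_a below 0.012 m and linear speed of tin_a below 0.02 m/s and contact force between tin_a and the fingers below 0.2 N and contact force between tin_a and mat between 0.5 and 3.9 N and x of tin_a in the frame of mat between -0.08 and 0.08 m and y of tin_a in the frame of mat between -0.18 and 0.18 m) and (angle between tin_c's own z axis and vertical below 0.1 rad and height (world z) of tin_c below 0.012 m and linear speed of tin_c below 0.02 m/s and contact force between tin_c and the fingers below 0.2 N and contact force between tin_c and mat between 0.5 and 3.9 N and x of tin_c in the frame of mat between -0.08 and 0.08 m and y of tin_c in the frame of mat between -0.18 and 0.18 m)) or (height (world z) of tin_c above 0.09 m and angle between tin_c's own z axis and vertical below 0.25 rad and linear speed of tin_c below 0.03 m/s and contact force between tin_c and the fingers above 2 N and (horizontal distance between tin_c and tray_1 below 0.05 m or horizontal distance between tin_c and tray_2 below 0.05 m) and horizontal distance between tin_c and sample_box above 0.2 m and (angle between tin_a's own z axis and vertical below 0.1 rad and height (world z) of tin_a below 0.012 m and linear speed of tin_a below 0.02 m/s and contact force between tin_a and the fingers below 0.2 N and contact force between tin_a and mat between 0.5 and 3.9 N and x of tin_a in the frame of mat between -0.08 and 0.08 m and y of tin_a in the frame of mat between -0.18 and 0.18 m) and (angle between tin_b's own z axis and vertical below 0.1 rad and height (world z) of tin_b below 0.012 m and linear speed of tin_b below 0.02 m/s and contact force between tin_b and the fingers below 0.2 N and contact force between tin_b and mat between 0.5 and 3.9 N and x of tin_b in the frame of mat between -0.08 and 0.08 m and y of tin_b in the frame of mat between -0.18 and 0.18 m)))); the arm keeps its last pose, push and grip.
It fails at once if a tin is tipped over (angle between any of tin_a, tin_b, tin_c's own z axis and vertical above 0.7 rad).
It fails at once if the sample box or a bystander is displaced by more than 30 mm (distance of any of sample_box, loupe, tape_roll, stamp, ink_pad, parcel from where it was at the start of the episode above 0.03 m).
It also fails if it takes over 67 s, if anything falls off the work surface, if the arm or the gripper's body presses on something with over 40 N, if the wrist force passes 120 N, or if a joint passes its speed limit or range.

## Robot

A 7-joint arm with a two-finger parallel gripper is mounted at the origin on the work surface. World frame = base frame: x ahead of the robot, y to its left, z up, the work surface at z = 0. Lengths are in m, angles in rad, forces in N, time in s.
With the tool pointing down it reaches from about 0.4 to 0.875 m from the base axis. Payload 19.3 kg.
Tool frame: the origin (TCP) lies midway between the tips of the shut fingers; the grasp point (between the pads) lies 19 mm behind it; z points along the fingers, y is the direction in which the jaws open and shut (so a half turn about z gives the same grasp; the last joint's range is limited). The gripper opens to 85 mm and grips with 20 to 120 N. Pads are 22 mm wide; open, the fingers measure 114 mm over their backs; the gripper's body (76 mm by 85 mm) begins 54 mm behind the grasp point. The pads swing forward as they close: fully open they stand 13 mm farther back than shut.
Start: joints at [-1.369, 0.521, -0.036, 1.599, 0.021, 1.021, -0.113], TCP at [0.168, 0.602, 0.231] pointing down, gripper open.
Joint ranges: [-2.91, 2.91], [-0.3, 2.13], [-1.5, 1.42], [0.17, 2.43], [-1.26, 4.41], [0.16, 1.93], [-2.52, 2.52]. Speed limits (rad/s): [1.89, 1.89, 2.39, 2.39, 3.01, 3.01, 3.01].

## Interface

Orientations are given as [roll, pitch, yaw] about the fixed x, y, z axes, in that order (R = Rz(yaw) Ry(pitch) Rx(roll)).
In Python, from workcell import bot gives the robot as it stands.
- The arm moves only by the tool servo_tool, never from a script. Its argument "plan" is a list of rows, each a list of 5 numbers: the shift along the world's x, y, z in mm, then the turn about the world's z in rad, then the gripper's target within -1 to 1 (shut at 1, half-way at 0, fully open at -1). In form: [[tx, ty, tz, yaw, jaw], ...]. A call has exactly 10 rows; each row is the pose to reach, as a shift and turn from the pose commanded when the call began; what a row does not reach only later rows make up. A row lasts 1/12 s, in which the tool goes at most 41.7 mm and 7.16 degrees, less where a joint would pass 70% of its speed; a pose out of reach is approached as far as the arm can. A call with a gripper value outside its range is refused whole. The fingers move at their own pace and stop on an object; "squeeze" is the grip in N (left out, the last holds). Time passes only in rows, so rows that repeat a pose let the fingers close, or fill a call up. It gives the time, the measured TCP pose, the force and the opening at its end, in the units of the state.
- bot.observe(): the state, without advancing time (a new reading comes with each control period).
- bot.grab_frame(name): name is "side" or "top"; returns the picture (420x560x3 uint8, blue, green, red); there is no depth.
- bot.calibration(name): a dict with "fx", "fy", "cx", "cy" (pixels), "k1" (the pictures are not rectified: a ray, as slopes to the right and down, at radius r is drawn at 1 + k1 r^2 times it, then the intrinsics apply), "T" (4x4, takes a point from camera to world coordinates). Camera axes: x right, y down, z forward; pixel columns grow to the right and rows downward; lengths in m; the calibration is good to about 2 mm. A picture is of the moment at which its call begins. calibration takes no time and is no camera call.
- bot.job_done(): hands the job in, once; it reports no verdict.
The state is a dict: "clock": time; "qpos": joint angles; "qd": joint speeds; "joint_efforts": joint torques, N m; "position": TCP position; "tool_rot": TCP orientation; "force": force on the tool from outside, world axes, zero at the start; "moment": the same for the moment, N m; "grip_width": finger opening in m.
Only numpy, scipy, OpenCV 4.12 (cv2) and the standard library are available. Lean on these libraries where they do the work, as an engineer would, in place of code of your own. Each camera call takes 0.05 s, during which the arm holds its last target.

## Working session

There is one attempt and no reset: what is moved stays moved. The work goes in short steps, Python scripts to look and compute and a tool call to move; the robot and the scene stay as the last step left them, time stands still between calls to the robot, and variables do not carry over. Pictures are saved under pics/ and viewed, and the job is handed in when it is done.

Besides the shell and the picture viewer there is one more tool, called after "Emit:" as name(argument=value, ...), one argument or row to a line, values as JSON. servo_tool: Moves the arm, as the interface text tells. Its arguments: {"type":"object","properties":{"plan":{"type":"array","items":{"type":"array","items":{"type":"number"}}},"squeeze":{"type":"number"}},"required":["plan"]}

```bash
mkdir -p pics; python3 - <<'E'
from workcell import bot
import cv2
for n in("top","side"):
    cv2.imwrite(f"pics/{n}0.png",bot.grab_frame(n)); c=bot.calibration(n); print(n,c)
print(bot.observe())
E
```

```text
top {'fx': 379.95056751988966, 'fy': 379.95056751988966, 'cx': 285.16209026607464, 'cy': 206.20636486089435, 'k1': -0.10155645188116288, 'T': array([[-2.39637929e-02, -9.88662452e-01,  1.48230541e-01,
         3.53603070e-01],
       [-9.99677680e-01,  2.49413930e-02,  4.73957519e-03,
        -8.73837784e-04],
       [-8.38291619e-03, -1.48069185e-01, -9.88941476e-01,
         9.27752544e-01],
       [ 0.00000000e+00,  0.00000000e+00,  0.00000000e+00,
         1.00000000e+00]])}
side {'fx': 410.8485103984209, 'fy': 410.8485103984209, 'cx': 282.61132868357686, 'cy': 210.71501222944633, 'k1': 0.01933497537123942, 'T': array([[ 0.99851438, -0.01777849,  0.05150686,  0.4430522 ],
       [-0.05165817, -0.60957792,  0.79104121, -0.70824035],
       [ 0.01733393, -0.79252677, -0.60959073,  0.60693644],
       [ 0.        ,  0.        ,  0.        ,  1.        ]])}
{'clock': 0.1, 'qpos': array([-1.36921195,  0.52193491, -0.03633256,  1.59994575,  0.02117779,
        1.02108751, -0.11278991]), 'qd': array([-2.10418057e-03, -3.37198852e-03, -2.09690886e-04, -2.00330276e-03,
        7.61705915e-04,  7.70906170e-06,  1.94938425e-04]), 'joint_efforts': array([ 3.44367611e-03, -9.28500009e+01,  1.98397391e+00, -3.70534444e+01,
        1.80719665e-02,  5.57059931e-03,  4.26639758e-06]), 'position': array([0.1677254 , 0.6017663 , 0.23079725]), 'tool_rot': array([-3.14060216e+00,  4.73539232e-05,  2.86980015e+00]), 'force': array([-0.82847935, -0.56044524,  0.14820594]), 'moment': array([-0.03786721,  0.0461669 , -0.00088077]), 'grip_width': 0.08532534543409682}
```

View pics/top0.png

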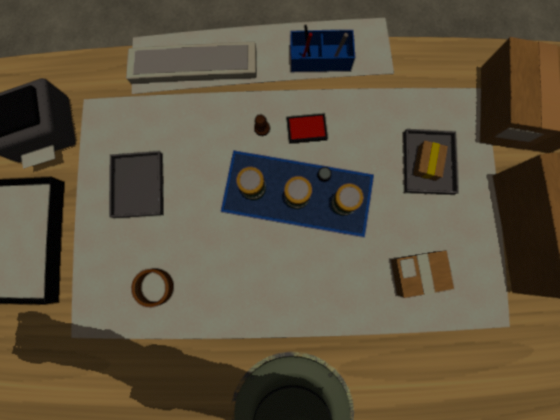

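View pics/side0.png

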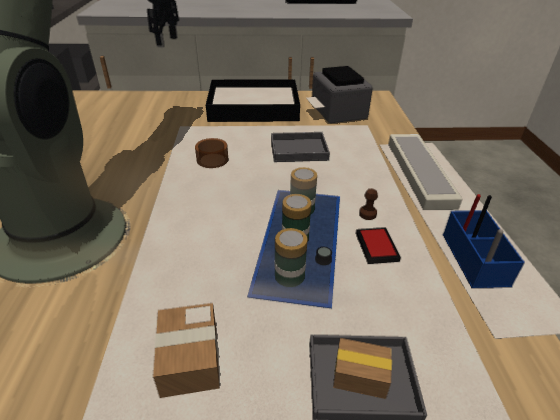

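The top view shows the tins' lids at about (250,181), (298,190) and (349,198), and the loupe at (324,174). The left tray (137,185) is empty, and the right one (431,161) holds the box. I'll enlarge the mat to get better positions.

```bash
cat > h.py <<'E'
import numpy as np, cv2
from workcell import bot
def ray(n,u,v):
    c=bot.calibration(n); K=np.array([[c['fx'],0,c['cx']],[0,c['fy'],c['cy']],[0,0,1]])
    p=cv2.undistortPoints(np.array([[[u,v]]],float),K,np.array([c['k1'],0,0,0.]))[0,0]
    T=c['T']; return T[:3,3],T[:3,:3]@np.array([p[0],p[1],1])
def at(n,u,v,z):
    o,d=ray(n,u,v); return np.round((o+d*(z-o[2])/d[2]),4)
E
python3 - <<'E'
import cv2
from h import *
a=cv2.imread("pics/top0.png")
b=cv2.resize(a[140:245,210:385],None,fx=4.5,fy=4.5,interpolation=cv2.INTER_CUBIC)
b=cv2.convertScaleAbs(b,alpha=1.5)
cv2.imwrite("pics/crop0.png",b)
b=cv2.resize(a[140:230,95:185],None,fx=6,fy=6,interpolation=cv2.INTER_CUBIC)
cv2.imwrite("pics/crop1.png",cv2.convertScaleAbs(b,alpha=1.8))
E
```

```text
(no output)
```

View pics/crop0.png

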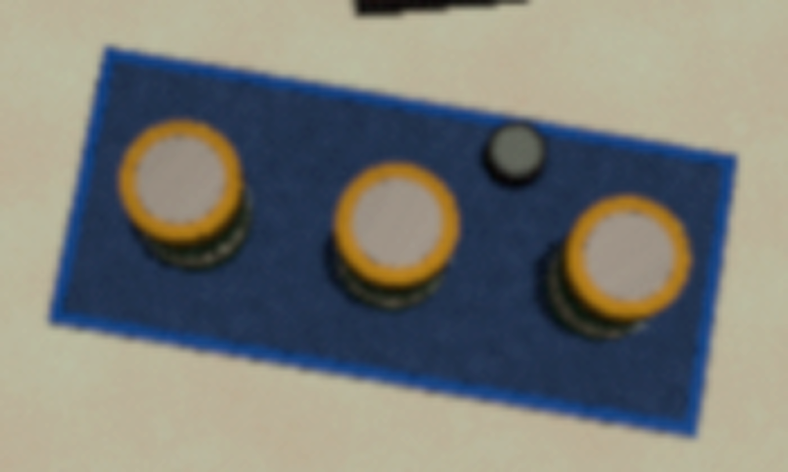

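View pics/crop1.png

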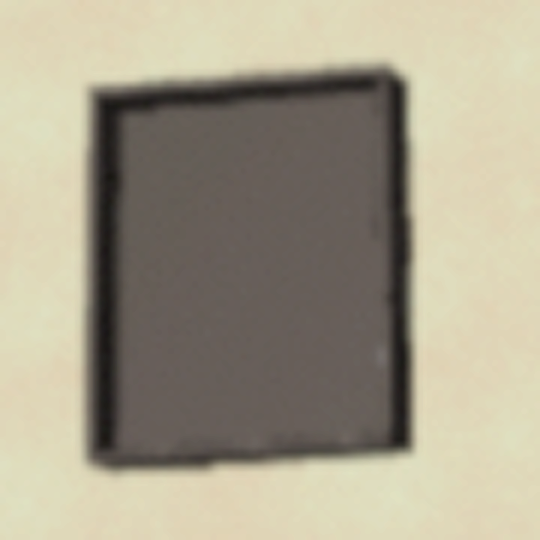

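The crop puts the lid centres at (181,182), (397,225) and (628,258), the loupe at (515,153), and the mat corners at (108,48), (735,157), (695,435) and (52,320). The empty tray's rim corners are (95,92), (402,78), (408,450) and (97,463).

```bash
python3 - <<'E'
from h import *
C=lambda x,y,z:at("top",210+(x+.5)/4.5-.5,140+(y+.5)/4.5-.5,z)
for p in [(181,182),(397,225),(628,258)]: print("tin",C(*p,.104))
print("loupe",C(515,153,.026))
m=np.array([C(*p,.004) for p in[(108,48),(735,157),(695,435),(52,320)]]);print(m,m.mean(0))
t=np.array([at("top",95+x/6,140+y/6,.028) for x,y in[(95,92),(402,78),(408,450),(97,463)]]);print(t,t.mean(0))
o=bot.observe();print(o['position'],o['tool_rot'])
for n,u,v,z in [("side",304,174,.104),("side",297,202,.104),("side",291,240,.104)]: print(at(n,u,v,z))
E
```

```text
tin [0.5377 0.0801 0.104 ]
tin [ 0.5134 -0.0258  0.104 ]
tin [ 0.4941 -0.1384  0.104 ]
loupe [ 0.5666 -0.0931  0.026 ]
[[ 0.6382  0.1304  0.004 ]
 [ 0.5667 -0.2178  0.004 ]
 [ 0.4131 -0.1869  0.004 ]
 [ 0.4848  0.1615  0.004 ]] [ 0.5257 -0.0282  0.004 ]
[[0.6289 0.4388 0.028 ]
 [0.6299 0.3063 0.028 ]
 [0.4744 0.2994 0.028 ]
 [0.4721 0.43   0.028 ]] [0.551325 0.368625 0.028   ]
[0.1677254  0.6017663  0.23079725] [-3.14060216e+00  4.73539232e-05  2.86980015e+00]
[0.5413 0.0798 0.104 ]
[ 0.5168 -0.027   0.104 ]
[ 0.4964 -0.1442  0.104 ]
```

Emit:
servo_tool(
  plan=[
    [10,-14,0,-0.04,-1],
    [30,-42,0,-0.12,-1],
    [50,-70,0,-0.2,-1],
    [70,-99,0,-0.28,-1],
    [90,-127,0,-0.36,-1],
    [110,-155,0,-0.44,-1],
    [130,-183,0,-0.52,-1],
    [150,-212,0,-0.6,-1],
    [170,-240,0,-0.68,-1],
    [190,-268,0,-0.76,-1],
  ],
  squeeze=60,
)

```text
clock: 0.93
position: [0.3584, 0.3324, 0.2313]
tool_rot: [-3.141, -0.0, 2.106]
force: [1.1, 0.3, -0.2]
grip_width: 0.0857
```

Emit:
servo_tool(
  plan=[
    [20,-29,0,-0.08,-1],
    [42,-59,0,-0.17,-1],
    [63,-89,0,-0.26,-1],
    [85,-120,0,-0.35,-1],
    [106,-150,0,-0.44,-1],
    [128,-180,0,-0.53,-1],
    [148,-209,0,-0.61,-1],
    [166,-234,0,-0.68,-1],
    [176,-248,0,-0.72,-1],
    [180,-254,0,-0.74,-1],
  ],
)

```text
clock: 1.77
position: [0.5389, 0.0773, 0.2311]
tool_rot: [3.141, 0.001, 1.364]
force: [0.3, 1.0, -0.8]
grip_width: 0.0854
```

```bash
python3 - <<'E'
from h import *
f=[]
for i in range(6):
    im=bot.grab_frame("side" if i%2 else "top"); f.append(bot.observe()['force'])
    if i>3: cv2.imwrite(f"pics/v1_{i}.png",im)
print(np.round(f,2)); o=bot.observe(); print(o['position'],o['tool_rot'],o['qpos'])
E
```

```text
[[-0.33 -0.89 -0.7 ]
 [-0.76  0.87  0.14]
 [-0.52 -0.15 -0.3 ]
 [-0.87 -0.15 -0.03]
 [-0.2  -0.84  0.35]
 [-0.15  0.78 -0.48]]
[0.53719245 0.08137068 0.23125014] [-3.14106280e+00 -4.28172142e-04  1.37235199e+00] [-0.59911774  0.42658179  0.4612784   1.83454974 -0.23187054  0.93388928
 -0.23305826]
```

View pics/v1_5.png

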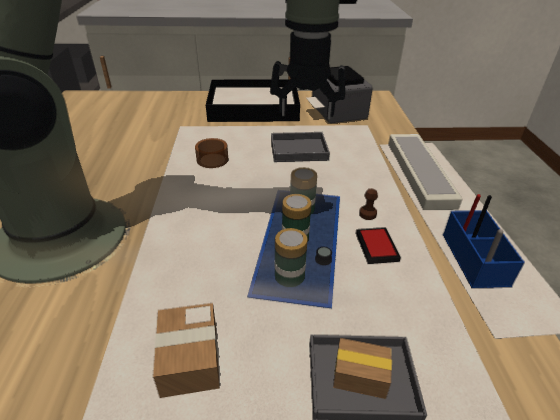

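The gripper (about 310,85) is above the far tin, with the jaws across the row and nothing in the way. I'll go down now.

Emit:
servo_tool(
  plan=[
    [1,-1,-12,0,-1],
    [1,-1,-37,0,-1],
    [1,-1,-65,0,-1],
    [1,-1,-93,0,-1],
    [1,-1,-120,0,-1],
    [1,-1,-145,0,-1],
    [1,-1,-165,0,-1],
    [1,-1,-178,0,-1],
    [1,-1,-184,0,-1],
    [1,-1,-185,0,-1],
  ],
)

```text
clock: 2.9
position: [0.5381, 0.0797, 0.0455]
tool_rot: [-3.14, 0.0, 1.371]
force: [-0.4, -0.2, -0.0]
grip_width: 0.0859
```

Emit:
servo_tool(
  plan=[
    [0,0,0,0,0.0],
    [0,0,0,0,1],
    [0,0,0,0,1],
    [0,0,0,0,1],
    [0,0,0,0,1],
    [0,0,0,0,1],
    [0,0,0,0,1],
    [0,0,0,0,1],
    [0,0,0,0,1],
    [0,0,0,0,1],
  ],
)

```text
clock: 3.73
position: [0.5393, 0.0794, 0.0476]
tool_rot: [3.14, -0.001, 1.37]
force: [-1.4, 0.5, 8.6]
grip_width: 0.0587
```

Emit:
servo_tool(
  plan=[
    [0,0,3,0,1],
    [0,0,9,0,1],
    [0,0,18,0,1],
    [0,0,28,0,1],
    [0,0,38,0,1],
    [0,0,48,0,1],
    [0,0,55,0,1],
    [0,0,59,0,1],
    [0,0,60,0,1],
    [0,0,60,0,1],
  ],
)

```text
clock: 4.57
position: [0.5388, 0.0792, 0.1065]
tool_rot: [3.141, -0.0, 1.37]
force: [0.7, 0.3, -0.7]
grip_width: 0.0585
```

```bash
cat > w.py <<'E'
from h import *
import sys
f=[]
for i in range(10):
    im=bot.grab_frame("side" if i%2 else "top"); f.append(bot.observe()['force'])
    if i>7: cv2.imwrite(f"pics/{sys.argv[1]}_{i%2}.png",im)
print(np.mean(f,0),np.std(f,0)); o=bot.observe(); print(o['clock'],o['position'],o['tool_rot'],o['grip_width'])
E
python3 w.py wA
```

```text
[-0.00448929  0.06869817 -1.49309554] [0.30551128 0.48866332 0.42865881]
5.0667 [0.53876465 0.07897188 0.10616887] [-3.14140885e+00  1.62309046e-04  1.36968307e+00] 0.05850617743604988
```

View pics/wA_1.png

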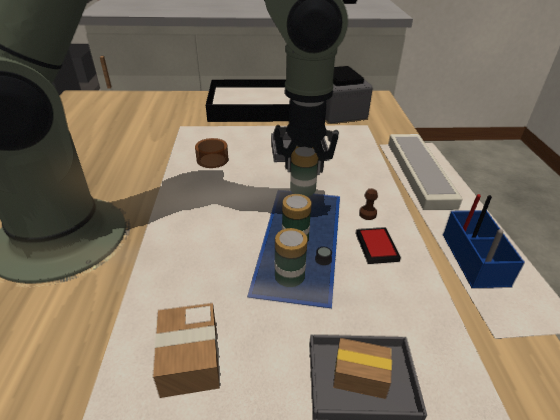

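Tin A (far one, at about 304,172) is held clear of the mat. It weighs about 1.4 N, so it's light. I'll set it back.

Emit:
servo_tool(
  plan=[
    [0,0,-6,0,1],
    [0,0,-16,0,1],
    [0,0,-27,0,1],
    [0,0,-37,0,1],
    [0,0,-45,0,1],
    [0,0,-51,0,1],
    [0,0,-55,0,1],
    [0,0,-58,0,1],
    [0,0,-59,0,1],
    [0,0,-59.5,0,1],
  ],
)

```text
clock: 5.9
position: [0.5388, 0.0789, 0.0475]
tool_rot: [-3.141, -0.0, 1.37]
force: [-7.6, -0.2, 27.9]
grip_width: 0.0584
```

Emit:
servo_tool(
  plan=[
    [0,0,-0.5,0,1],
    [0,0,-0.5,0,1],
    [0,0,-0.5,0,0],
    [0,0,-0.5,0,-0.5],
    [0,0,-0.5,0,-1],
    [0,0,-0.5,0,-1],
    [0,0,-0.5,0,-1],
    [0,0,-0.5,0,-1],
    [0,0,-0.5,0,-1],
    [0,0,-0.5,0,-1],
  ],
)

```text
clock: 6.73
position: [0.5388, 0.079, 0.0462]
tool_rot: [-3.142, 0.0, 1.37]
force: [-0.3, 0.3, -0.5]
grip_width: 0.0856
```

Emit:
servo_tool(
  plan=[
    [0,0,10,0,-1],
    [0,0,35,0,-1],
    [0,0,65,0,-1],
    [0,0,90,0,-1],
    [0,0,105,0,-1],
    [-3,-15,110,0,-1],
    [-9,-42,110,0,-1],
    [-16,-72,110,0,-1],
    [-22,-97,110,0,-1],
    [-24,-106,110,0,-1],
  ],
)

```text
clock: 7.57
position: [0.5135, -0.0311, 0.1568]
tool_rot: [3.142, 0.001, 1.366]
force: [0.2, -0.4, -0.5]
grip_width: 0.0855
```

```bash
python3 w.py bB
```

```text
[-0.22584245 -0.20568751  0.01056608] [0.26136865 1.04656884 0.44185186]
8.0667 [ 0.51487414 -0.02630285  0.15621608] [-3.14141027e+00 -1.50527424e-05  1.37085600e+00] 0.0858179768883222
```

View pics/bB_1.png

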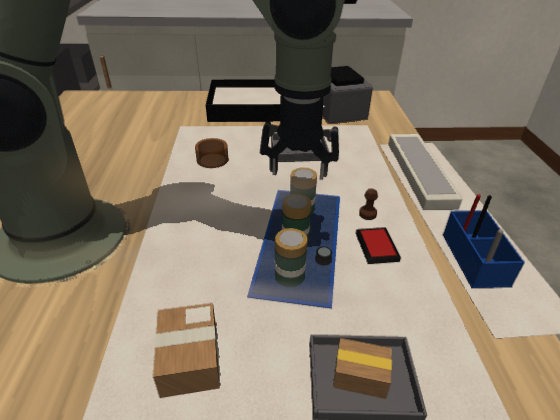

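View pics/bB_0.png

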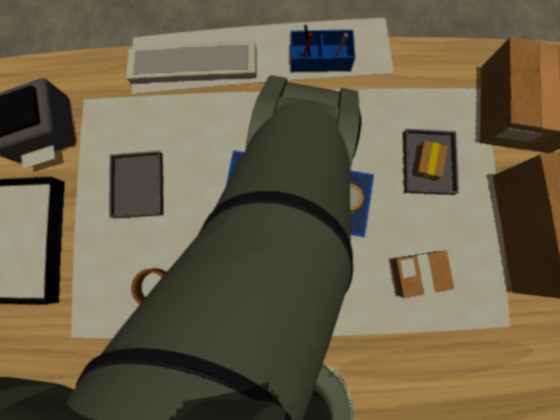

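Tin A stands upright again (lid at about 303,175 in the side view), with the gripper hovering over B. I'll go down on B.

Emit:
servo_tool(
  plan=[
    [0,0,-8,0,-1],
    [0,0,-24,0,-1],
    [0,0,-42,0,-1],
    [0,0,-60,0,-1],
    [0,0,-77,0,-1],
    [0,0,-92,0,-1],
    [0,0,-103,0,-1],
    [0,0,-108,0,-1],
    [0,0,-109,0,-1],
    [0,0,-109,0,-1],
  ],
)

```text
clock: 8.9
position: [0.5149, -0.0271, 0.0473]
tool_rot: [-3.142, 0.0, 1.37]
force: [0.2, 0.1, 0.2]
grip_width: 0.0854
```

Emit:
servo_tool(
  plan=[
    [0,0,0,0,0.0],
    [0,0,0,0,1],
    [0,0,0,0,1],
    [0,0,0,0,1],
    [0,0,0,0,1],
    [0,0,0,0,1],
    [0,0,0,0,1],
    [0,0,0,0,1],
    [0,0,0,0,1],
    [0,0,0,0,1],
  ],
)

```text
clock: 9.73
position: [0.5152, -0.0269, 0.0483]
tool_rot: [3.14, -0.001, 1.37]
force: [-3.6, 0.4, 12.1]
grip_width: 0.059
```

Emit:
servo_tool(
  plan=[
    [0,0,3,0,1],
    [0,0,9,0,1],
    [0,0,18,0,1],
    [0,0,28,0,1],
    [0,0,38,0,1],
    [0,0,48,0,1],
    [0,0,55,0,1],
    [0,0,59,0,1],
    [0,0,60,0,1],
    [0,0,60,0,1],
  ],
)

```text
clock: 10.57
position: [0.5149, -0.0269, 0.1075]
tool_rot: [3.141, -0.0, 1.37]
force: [-0.3, 0.0, -4.1]
grip_width: 0.0588
```

```bash
python3 w.py wB
```

```text
[ 0.01141546 -0.19514453 -5.04382145] [0.66948758 0.51126333 0.23671821]
11.0667 [ 0.51478083 -0.02698906  0.10719737] [-3.14143220e+00  7.17248580e-05  1.36969263e+00] 0.05876522745237557
```

View pics/wB_1.png

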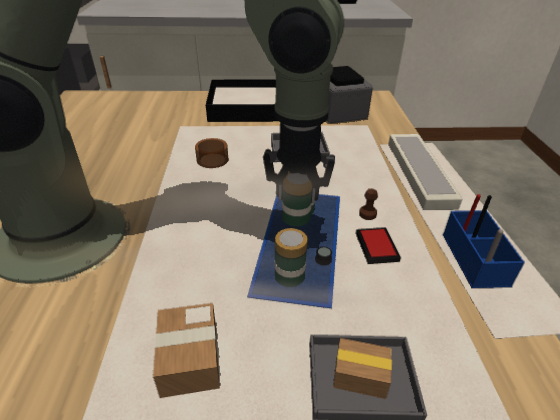

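B weighs about 5.0 N against about 1.5 N for A. C could still be heavier, so I'll put B back and weigh C too.

Emit:
servo_tool(
  plan=[
    [0,0,-6,0,1],
    [0,0,-16,0,1],
    [0,0,-27,0,1],
    [0,0,-37,0,1],
    [0,0,-45,0,1],
    [0,0,-51,0,1],
    [0,0,-55,0,1],
    [0,0,-57,0,1],
    [0,0,-58,0,1],
    [0,0,-58.5,0,1],
  ],
)

```text
clock: 11.9
position: [0.5149, -0.027, 0.0489]
tool_rot: [3.141, -0.0, 1.37]
force: [-0.4, -0.3, -4.7]
grip_width: 0.0587
```

Emit:
servo_tool(
  plan=[
    [0,0,0,0,1],
    [0,0,0,0,1],
    [0,0,0,0,0],
    [0,0,0,0,-0.5],
    [0,0,0,0,-1],
    [0,0,0,0,-1],
    [0,0,0,0,-1],
    [0,0,0,0,-1],
    [0,0,0,0,-1],
    [0,0,0,0,-1],
  ],
)

```text
clock: 12.73
position: [0.5148, -0.027, 0.0488]
tool_rot: [-3.142, 0.0, 1.37]
force: [-0.2, 0.3, 0.8]
grip_width: 0.0856
```

Emit:
servo_tool(
  plan=[
    [0,0,10,0,-1],
    [0,0,35,0,-1],
    [0,0,65,0,-1],
    [0,0,90,0,-1],
    [0,0,105,0,-1],
    [-3,-15,109,0,-1],
    [-8,-45,109,0,-1],
    [-14,-78,109,0,-1],
    [-18,-104,109,0,-1],
    [-20,-113,109,0,-1],
  ],
)

```text
clock: 13.57
position: [0.4938, -0.1439, 0.1588]
tool_rot: [3.141, 0.001, 1.366]
force: [0.6, -1.0, -0.1]
grip_width: 0.0854
```

```bash
python3 w.py bC
```

```text
[-0.23681994 -0.25565132  0.05344728] [0.81608979 0.93100741 0.40323696]
14.0667 [ 0.49497996 -0.13924161  0.15779955] [-3.14148792e+00 -1.22060175e-04  1.37085717e+00] 0.08573557713142534
```

View pics/bC_1.png

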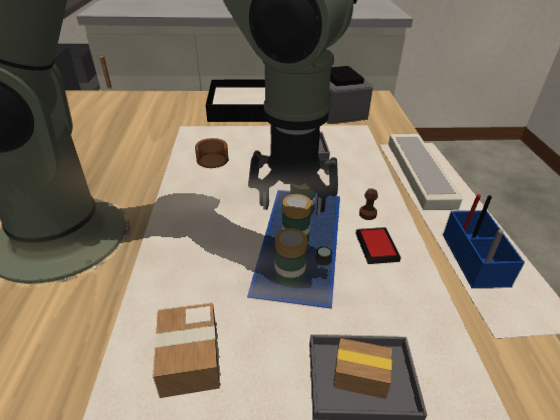

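B is upright (lid at 297,203). I'll go down on C.

Emit:
servo_tool(
  plan=[
    [0,-1,-8,0,-1],
    [0,-1,-24,0,-1],
    [0,-1,-42,0,-1],
    [0,-1,-60,0,-1],
    [0,-1,-77,0,-1],
    [0,-1,-92,0,-1],
    [0,-1,-103,0,-1],
    [0,-1,-108,0,-1],
    [0,-1,-110,0,-1],
    [0,-1,-110,0,-1],
  ],
)

```text
clock: 14.9
position: [0.4948, -0.1411, 0.0477]
tool_rot: [-3.141, 0.0, 1.37]
force: [-0.5, -0.3, 0.1]
grip_width: 0.0856
```

Emit:
servo_tool(
  plan=[
    [0,0,0,0,0.0],
    [0,0,0,0,1],
    [0,0,0,0,1],
    [0,0,0,0,1],
    [0,0,0,0,1],
    [0,0,0,0,1],
    [0,0,0,0,1],
    [0,0,0,0,1],
    [0,0,0,0,1],
    [0,0,0,0,1],
  ],
)

```text
clock: 15.73
position: [0.4951, -0.141, 0.0488]
tool_rot: [3.14, -0.0, 1.37]
force: [-4.1, 0.8, 13.7]
grip_width: 0.059
```

Emit:
servo_tool(
  plan=[
    [0,0,3,0,1],
    [0,0,9,0,1],
    [0,0,18,0,1],
    [0,0,28,0,1],
    [0,0,38,0,1],
    [0,0,48,0,1],
    [0,0,55,0,1],
    [0,0,59,0,1],
    [0,0,60,0,1],
    [0,0,60,0,1],
  ],
)

```text
clock: 16.57
position: [0.4949, -0.1409, 0.108]
tool_rot: [3.141, -0.0, 1.37]
force: [-0.5, -0.7, -2.7]
grip_width: 0.0593
```

```bash
python3 w.py wC
```

```text
[-0.0779408  -0.17485528 -2.06879185] [0.48433061 0.36604674 0.70339673]
17.0667 [ 0.49472415 -0.140969    0.10766192] [-3.14130145e+00  2.80461559e-05  1.36966995e+00] 0.05907644637899379
```

View pics/wC_1.png

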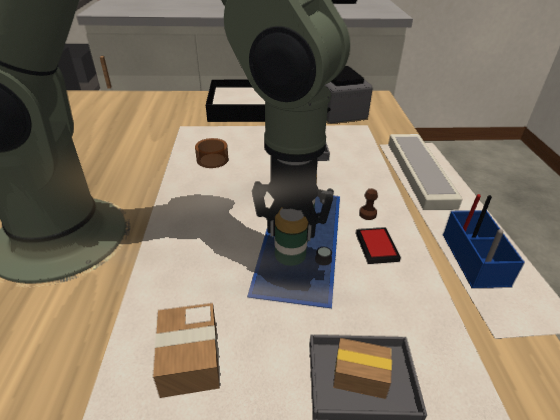

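C weighs about 2.1 N, so B at 5.0 N is the heaviest. I'll return C and then fetch B.

Emit:
servo_tool(
  plan=[
    [0,0,-6,0,1],
    [0,0,-16,0,1],
    [0,0,-27,0,1],
    [0,0,-37,0,1],
    [0,0,-45,0,1],
    [0,0,-51,0,1],
    [0,0,-55,0,1],
    [0,0,-57,0,1],
    [0,0,-58,0,1],
    [0,0,-58.5,0,1],
  ],
)

```text
clock: 17.9
position: [0.4949, -0.141, 0.0494]
tool_rot: [3.141, 0.0, 1.37]
force: [0.3, -0.1, -1.3]
grip_width: 0.0589
```

Emit:
servo_tool(
  plan=[
    [0,0,0,0,1],
    [0,0,-0.5,0,1],
    [0,0,-0.5,0,0],
    [0,0,-0.5,0,-0.5],
    [0,0,-0.5,0,-1],
    [0,0,-0.5,0,-1],
    [0,0,-0.5,0,-1],
    [0,0,-0.5,0,-1],
    [0,0,-0.5,0,-1],
    [0,0,-0.5,0,-1],
  ],
)

```text
clock: 18.73
position: [0.4948, -0.141, 0.0488]
tool_rot: [3.142, 0.0, 1.37]
force: [-0.1, -1.0, -0.4]
grip_width: 0.0857
```

Emit:
servo_tool(
  plan=[
    [0,0,10,0,-1],
    [0,0,35,0,-1],
    [0,0,65,0,-1],
    [0,0,90,0,-1],
    [0,0,105,0,-1],
    [3,15,109,0,-1],
    [8,45,109,0,-1],
    [14,78,109,0,-1],
    [18,105,109,0,-1],
    [20,114,109,0,-1],
  ],
)

```text
clock: 19.57
position: [0.5152, -0.0228, 0.1583]
tool_rot: [-3.142, -0.001, 1.374]
force: [0.5, 0.4, 0.3]
grip_width: 0.0855
```

```bash
python3 w.py bB2
```

```text
[-0.20284692 -0.08540251  0.31042742] [0.78143852 0.91603547 0.42098949]
20.0667 [ 0.51471647 -0.02775793  0.15787253] [3.14158053e+00 9.93447148e-05 1.36853630e+00] 0.08542020468931807
```

View pics/bB2_1.png

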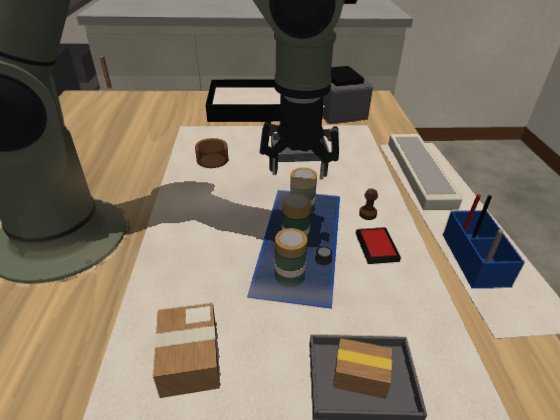

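All three stand upright (lids at 303,175, 297,203 and 291,240). Now I'll grasp B.

Emit:
servo_tool(
  plan=[
    [0,0,-8,0,-1],
    [0,0,-24,0,-1],
    [0,0,-42,0,-1],
    [0,0,-60,0,-1],
    [0,0,-77,0,-1],
    [0,0,-92,0,-1],
    [0,0,-103,0,-1],
    [0,0,-108,0,-1],
    [0,0,-110,0,-1],
    [0,0,-110,0,-1],
  ],
)

```text
clock: 20.9
position: [0.5148, -0.0271, 0.0477]
tool_rot: [-3.141, 0.0, 1.369]
force: [-0.8, -0.2, 0.2]
grip_width: 0.0852
```

Emit:
servo_tool(
  plan=[
    [0,0,0,0,0.0],
    [0,0,0,0,1],
    [0,0,0,0,1],
    [0,0,0,0,1],
    [0,0,0,0,1],
    [0,0,0,0,1],
    [0,0,0,0,1],
    [0,0,0,0,1],
    [0,0,0,0,1],
    [0,0,0,0,1],
  ],
)

```text
clock: 21.73
position: [0.5151, -0.0269, 0.0487]
tool_rot: [3.141, -0.001, 1.37]
force: [-3.5, 0.3, 12.3]
grip_width: 0.0591
```

Emit:
servo_tool(
  plan=[
    [0,0,4,0,1],
    [0,0,14,0,1],
    [0,0,34,0,1],
    [0,0,58,0,1],
    [0,0,84,0,1],
    [0,0,110,0,1],
    [0,0,134,0,1],
    [0,0,152,0,1],
    [0,0,162,0,1],
    [0,0,165,0,1],
  ],
)

```text
clock: 22.57
position: [0.5152, -0.0269, 0.2146]
tool_rot: [3.14, -0.001, 1.37]
force: [0.6, 1.5, -5.0]
grip_width: 0.0591
```

Emit:
servo_tool(
  plan=[
    [1,6,0,0,1],
    [2,18,0,0,1],
    [3,36,0,0,1],
    [5,58,0,0,1],
    [7,80,0,0,1],
    [9,102,0,0,1],
    [11,124,0,0,1],
    [13,146,0,0,1],
    [15,168,0,0,1],
    [17,190,0,0,1],
  ],
)

```text
clock: 23.4
position: [0.5309, 0.1653, 0.2113]
tool_rot: [-3.14, 0.001, 1.371]
force: [0.7, -0.4, -4.1]
grip_width: 0.0589
```

Emit:
servo_tool(
  plan=[
    [2,24,0,0,1],
    [4,48,0,0,1],
    [7,74,0,0,1],
    [9,100,0,0,1],
    [12,126,0,0,1],
    [14,150,0,0,1],
    [16,172,0,0,1],
    [18,190,0,0,1],
    [19,202,0,0,1],
    [19,206,0,0,1],
  ],
)

```text
clock: 24.23
position: [0.5495, 0.3716, 0.211]
tool_rot: [-3.14, 0.001, 1.372]
force: [-0.5, -0.6, -6.0]
grip_width: 0.0588
```

```bash
python3 w.py fin
```

```text
[-0.01222287  0.07936583 -4.76774976] [0.40557207 0.52337723 0.69485217]
24.7333 [0.55092242 0.36860024 0.21299045] [ 3.14153374e+00 -1.99559107e-04  1.36918270e+00] 0.058577443328569345
```

View pics/fin_1.png

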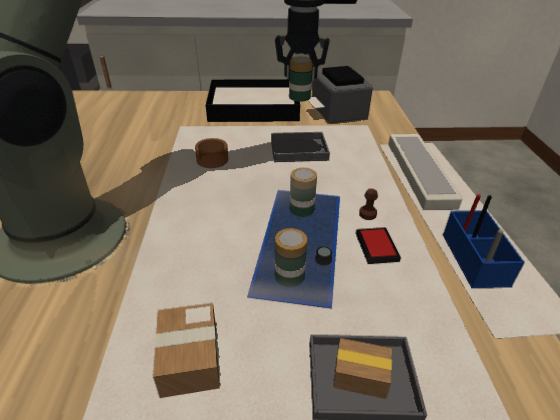

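View pics/fin_0.png

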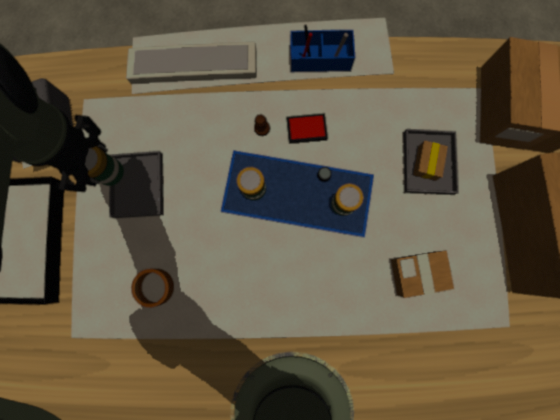

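B hangs upright in the gripper at (300,80) in the side view, with the TCP within about 1 mm of the measured tray centre and its underside about 17 cm up. A and C stand upright on the mat, and the box and bystanders look unmoved. I'm handing in.

```bash
python3 -c "
from workcell import bot
o=bot.observe();print(o['qd'].round(3),o['clock']);bot.job_done()"
```

```text
[-0.004  0.002 -0.003 -0.001  0.001  0.001 -0.   ] 24.7333
the job is handed in; nothing more can be done
```

I lifted all three tins to compare them and handed the job in at 24.7 s, holding the heaviest over the empty tray. No verdict is reported.

| Tin (counted from the robot's left) | Force when lifted |
|---|---|
| Left | about 1.5 N |
| Middle | about 5.0 N |
| Right | about 2.1 N |

- **Heaviest tin:** the middle one is held upright and still, with its underside about 17 cm up. The last reading put the gripper within about 1 mm of the tray centre I measured from the top picture. The grip opening read 59 mm, and the force was again about 4.8 N.
- **The other two:** in the final pictures both stand upright and released on the mat. The sample box and the other things look unmoved.
- **Hard set-down:** I pressed the left tin onto the mat with about 28 N when putting it back. I set the other two down more gently.

No check failed. The two cameras differed by up to 6 mm on the tin positions, which did not affect the grasps.

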